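# Level a mounted specimen in the hand press

### The job

Stand the black mounted specimen, polished face up, in the round pocket of the levelling press's carrier without pushing it down, and slide the carrier all the way home under the plunger. Then press the red plunger button gently down until it bottoms on its stop, keep it firmly there for a moment and let it spring back up, so that the specimen is left at the depth the press is set to. Leave the other specimens and the bottle where they are.

Things in the scene. Friction and masses are not known exactly. Their poses are not given: they have to be found in the camera images.
- press: Levelling hand press fixed to the bench: dark base plate 110 (x) by 270 mm (y), white column at -y, white overhanging head with a blue band, 60 mm wide in x, reaching 24 mm to the +y side of the plunger axis, top 150 mm above the bench. Origin: on the plunger axis at bench level; z up; the carrier draws out along +y. Rails beside the carrier are 30 mm high. Turned by up to 0.3 rad.
- carrier (a joint): How far the aluminium carrier is drawn out from under the plunger along the press's +y, m: 0 = fully home against its end stop (pocket exactly under the plunger), 0.115 = fully out. It slides with about 2 N friction and stays where it is left. It starts drawn out.
- pocket (a point): Centre of the mouth of the carrier's pocket, on its flat top 50 mm above the bench (block 70 x 70 mm). Pocket 34 mm across, 2.5 mm chamfer. A specimen stood in it rests on a brass table 12 mm below the carrier's top, so its upper 12 mm stand proud. Axes as the press.
- push_post (a point): On the carrier's blue upright post (32 mm wide in x, 14 mm thick in y, from its 26 mm high tongue up to 74 mm above the bench): midpoint of its outer (+y) face, 60 mm above the bench, 87 mm to the +y side of the pocket's centre. Push here towards -y to send the carrier home. Axes as the press.
- button_top (a point): Centre of the flat top of the red round plunger button (46 mm across), on the plunger axis, 196 mm above the bench when up. Below it hangs a steel foot 26 mm across, which meets a freshly loaded specimen after 10 mm of travel. The depth stop inside the head is set anew each time and cannot be seen: it ends the travel anywhere from 18 to 26 mm.
- table_pin (a joint): How far the brass table in the pocket has sunk, m: 0 = as at the start (12 mm below the carrier's top), 0.022 at most. It sinks only under a push of about 4 N or more and stays at the depth it was pushed to; too hard a push while loading cannot be undone.
- plunger (a joint): Plunger travel downwards, m: 0 = up. Sprung: about 2.5 N to start, 6 N near the end; pushing the specimen and its table down adds some 3 to 7 N (this first rise is not the stop). At the stop (18 to 26 mm, felt only) it is rigid and the force climbs steeply: lean on it with a few newtons more, but keep the push under 40 N. Let go, it springs back up.
- black_mount: The specimen to level: a loose black plastic cylinder 30 mm across and 24 mm tall, about 45 g, with a small steel rectangle in its upper, polished face. Stands upright on a white mat (4 mm thick). Origin: centre of its underside; z up.
- black_mount_face (a point): Centre of the polished upper face of the black specimen, 24 mm above its underside.
- green_mount: Bystander: green specimen of the same size (30 mm across, 24 mm tall) on the mat, origin at the centre of its underside. Specimens stand at least 85 mm apart, centre to centre.
- orange_mount: Bystander: orange specimen of the same size on the mat, origin at the centre of its underside.
- bottle: Bystander: white bottle with a blue cap, 48 mm across, 120 mm tall, origin at the centre of its underside.

How it is judged:
On the way, in this order (a step that is already met when the one before it is completed fails the run):
1. the black specimen stands upright in the carrier's pocket, not pushed down (at least 9 mm of it proud), let go, the carrier still drawn out (horizontal distance between black_mount_face and pocket below 0.004 m and angle between black_mount's own z axis and vertical below 0.1 rad and z of black_mount_face in the frame of pocket between 0.009 and 0.015 m and value of joint carrier above 0.05 m and contact force between the fingers and black_mount below 0.1 N), for 0.2 s.
2. the carrier is home (within 3 mm) with the specimen in it, still at least 9 mm proud (horizontal distance between black_mount_face and pocket below 0.004 m and angle between black_mount's own z axis and vertical below 0.1 rad and z of black_mount_face in the frame of pocket above 0.009 m and value of joint carrier below 0.003 m), for 0.2 s.
3. the plunger bears on the press's stop with more than 2 N for 0.3 s, the carrier home (contact force between plunger and press above 2 N and value of joint carrier below 0.003 m), for 0.3 s.
At the end, for the whole second after the job is handed in: The carrier is home within 3 mm, the plunger is back up within 2 mm, and the black specimen stands upright (within 0.1 rad), centred within 4 mm and at rest in the pocket at the depth the plunger pushed it to: its face no more than 5.5 mm above or below the carrier's top (horizontal distance between black_mount_face and pocket below 0.004 m and angle between black_mount's own z axis and vertical below 0.1 rad and z of black_mount_face in the frame of pocket between -0.0055 and 0.0055 m and value of joint carrier below 0.003 m and value of joint plunger below 0.002 m and linear speed of black_mount below 0.02 m/s); the robot touches nothing.
It fails at once if the plunger is pushed with more than 40 N (contact force between the arm and plunger above 40 N).
It fails at once if the plunger is pushed with more than 40 N by the fingers (contact force between the fingers and plunger above 40 N).
It fails at once if another specimen or the bottle is shifted by more than 15 mm (distance of any of green_mount, orange_mount, bottle from where it was at the start of the episode above 0.015 m).
It also fails if it takes over 72 s, if anything falls off the work surface, if the arm or the gripper's body presses on something with over 40 N, if the wrist force passes 120 N, or if a joint passes its speed limit or range.

### The arm

A 6-joint arm with a two-finger parallel gripper is mounted at the origin on the work surface. World frame = base frame: x ahead of the robot, y to its left, z up, the work surface at z = 0. Lengths are in m, angles in rad, forces in N, time in s.
With the tool pointing down it reaches from about 0.25 to 0.85 m from the base axis. Payload 12.5 kg.
Tool frame: the origin (TCP) lies at the very end of the fingers, on their centre line; the grasp point (between the pads) lies 19 mm behind it (bot.pinch_z is the distance from the TCP to the grasp point, in m); z points along the fingers, y is the direction in which the jaws open and shut (so a half turn about z gives the same grasp; the last joint's range is limited). The gripper opens to 93 mm and grips with 3 to 60 N. Pads are 15 mm wide; open, the fingers measure 128 mm over their backs; the gripper's body (75 mm by 188 mm) begins 65 mm behind the grasp point.
Start: joints at [1.028, 0.351, 1.652, -0, 1.139, -0.085], TCP at [0.243, 0.493, 0.195] pointing down, gripper open.
Joint ranges: [-2.75, 2.75], [-0.79, 2.1], [0.01, 2.65], [-1.57, 4.71], [0.07, 3.14], [-2.87, 2.87]. Speed limits (rad/s): [2.22, 2.22, 2.79, 3.14, 3.14, 3.14].

### API

Orientations are given as a unit quaternion [w, x, y, z].
In Python, from plant import bot gives the robot as it stands.
- The arm moves only by the shell command python3 -m inch 'ROWS' [OPENING] [FORCE]. ROWS is JSON, a list of rows, each a list of 2 entries, a list of its own where there are three numbers: the shift along the tool's x, y, z in m, then the turn, a rotation vector about the tool's x, y, z in rad. A call has 1 to 20 rows; each row shifts and turns the pose as measured when the row begins, along the tool's axes as they then stand; what a row does not reach is not made up. A row lasts 1/8 s, in which the tool goes at most 62.5 mm and 10.7 degrees, less where a joint would pass 70% of its speed; a pose out of reach is approached as far as the arm can. A call is refused whole if a number of a shift passes 0.0625 or a number of a turn 0.188, either way. A call with a gripper value outside its range is refused whole. OPENING is the closure, from 0 (fully open) to 1 (shut), set as the call begins (- or left out, the last holds). The fingers move at their own pace and stop on an object; FORCE is the grip in N (left out, the last holds). Time passes only in rows, so rows that do not move let the fingers close. It gives the time, the measured TCP pose, the force and the opening at its end, in the units of the state.
- bot.read_state(): the state, without advancing time (a new reading comes with each control period).
- bot.snapshot(name): name is "side" or "top" or "wrist"; returns a dict with "image" (480x640x3 uint8, red, green, blue), "K" (3x3 intrinsics, pixels), "k1" (the pictures are not rectified: a ray, as slopes to the right and down, at radius r is drawn at 1 + k1 r^2 times it, then the intrinsics apply), "eye" and "attitude" of the camera in the world; the wrist camera has in their place "tool_from_camera" (4x4, takes a point from camera to tool coordinates, whose origin is the TCP and whose axes are the flange's). Camera axes: x right, y down, z forward; pixel columns grow to the right and rows downward; lengths in m; the calibration is good to about 2 mm. A picture is of the moment at which its call begins: read the wrist's pose just before it. There is no depth.
- bot.job_done(): hands the job in, once; it reports no verdict.
The state is a dict: "time_s": time; "joint_pos": joint angles; "joint_vel": joint speeds; "tau": joint torques, N m; "eef_pos": TCP position; "ee_rot": TCP orientation; "contact_force": force on the tool from outside, world axes, zero at the start; "wrist_torque": the same for the moment, N m; "opening": finger opening in m.
Only numpy, scipy, OpenCV 4.12 (cv2) and the standard library are available. Lean on these libraries where they do the work, as an engineer would, in place of code of your own. Each camera call takes 0.05 s, during which the arm holds its last target. There are 200 camera calls.

## Working session

There is one attempt and no reset: what is moved stays moved. The work goes in short steps, Python scripts to look and compute and a shell command to move; the robot and the scene stay as the last step left them, time stands still between calls to the robot, and variables do not carry over. Pictures are saved under pics/ and viewed, about 8 in all and at most 12, crops included, and the job is handed in when it is done.

```bash
ls; mkdir -p pics
python3 - <<'E'
from plant import bot
import cv2
print(bot.read_state(), bot.pinch_z)
for n in("side","top"):
    s=bot.snapshot(n); cv2.imwrite(f"pics/{n}0.png",s["image"][:,:,::-1]); print(n,{k:v for k,v in s.items() if k!="image"})
E
```

```text
pics
{'time_s': 0.0, 'joint_pos': array([ 1.02839557e+00,  3.51214995e-01,  1.65246760e+00,  1.06456280e-06,
        1.13911266e+00, -8.45907650e-02]), 'joint_vel': array([ 0.00120453,  0.000691  , -0.00115471,  0.00039673, -0.00103338,
       -0.00144791]), 'tau': array([ 1.09687714e-04, -4.97317457e+01, -2.85253608e+01,  6.98898244e-02,
        2.57443415e-02, -1.69592013e-04]), 'eef_pos': array([0.2428578 , 0.49303428, 0.19469655]), 'ee_rot': array([-1.85892591e-04,  2.26911394e-01,  9.73915221e-01, -5.71845600e-04]), 'contact_force': array([-0.00591722, -0.10722899, -0.54537364]), 'wrist_torque': array([ 0.00971655, -0.01463673, -0.01926167]), 'opening': 0.09300278497187965} 0.0188
side {'K': array([[434.90337234,   0.        , 323.99089667],
       [  0.        , 434.90337234, 239.08822376],
       [  0.        ,   0.        ,   1.        ]]), 'k1': -0.04396877498595258, 'eye': array([0.37182565, 0.5789463 , 0.57734956]), 'attitude': array([ 0.08874021, -0.19980667,  0.88151878, -0.41848191])}
top {'K': array([[560.32384143,   0.        , 318.36860988],
       [  0.        , 560.32384143, 244.76802855],
       [  0.        ,   0.        ,   1.        ]]), 'k1': 0.03782997806543672, 'eye': array([0.3857562 , 0.10554087, 1.16842017]), 'attitude': array([-0.07661909,  0.70468392, -0.70105382,  0.0779335 ])}
```

View pics/side0.png

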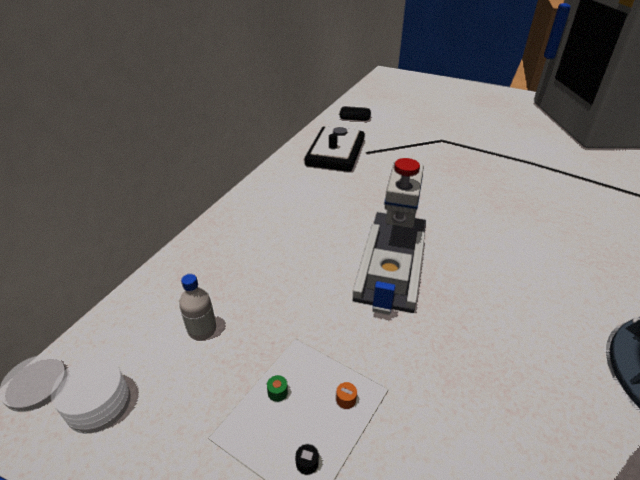

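View pics/top0.png

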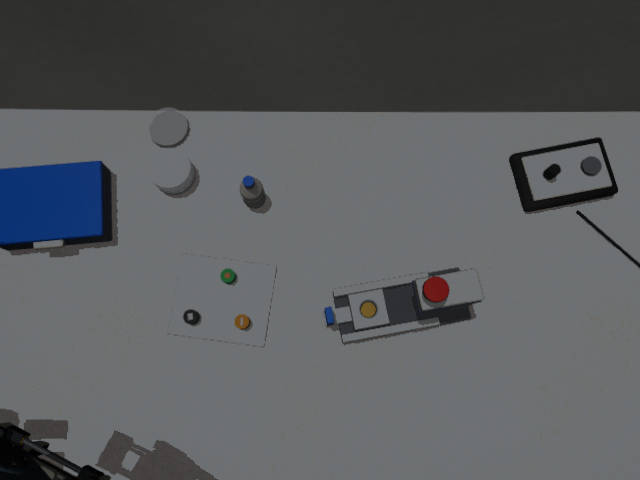

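Side view: black specimen at (307,458), pocket at (390,265), button at (407,166) and post at (384,293). Top view: black at (191,317), brass pocket at (368,310), button at (435,290) and post at (329,316). Next I refine these with colour masks and triangulate.

```bash
cat > h.py <<'E'
import numpy as np, cv2
from scipy.spatial.transform import Rotation as R
def rot(q): return R.from_quat(np.roll(q,-1)).as_matrix()
def ray(s,uv,pose=None):
    """pose=(pos,quat) of the tool for the wrist camera"""
    K=s["K"]; d=np.array([(uv[0]-K[0,2])/K[0,0],(uv[1]-K[1,2])/K[1,1]]); r=np.hypot(*d); x=r
    for _ in range(20): x=r/(1+s["k1"]*x*x)
    v=np.r_[d*(x/max(r,1e-12)),1]
    if pose is None: return s["eye"],rot(s["attitude"])@v
    T=s["tool_from_camera"]; A=rot(pose[1])
    return pose[0]+A@T[:3,3], A@T[:3,:3]@v
def onz(r,z): o,d=r; return o+d*(z-o[2])/d[2]
def cross(a,b):
    (o,d),(p,e)=a,b; t=np.linalg.lstsq(np.c_[d,-e],p-o,rcond=None)[0]
    A=o+t[0]*d;B=p+t[1]*e
    return (A+B)/2, np.linalg.norm(A-B)
def blobs(im,lo,hi,box=None,n=1):
    """HSV blobs (largest n): centroid, area, minAreaRect"""
    m=cv2.inRange(cv2.cvtColor(im,cv2.COLOR_RGB2HSV),np.array(lo),np.array(hi))
    if box: k=np.zeros_like(m); k[box[1]:box[3],box[0]:box[2]]=1; m*=k
    c=sorted(cv2.findContours(m,cv2.RETR_EXTERNAL,cv2.CHAIN_APPROX_NONE)[0],key=cv2.contourArea)[::-1][:n]
    return [(np.array(cv2.minEnclosingCircle(x)[0]),cv2.contourArea(x),cv2.fitEllipse(x) if len(x)>5 else None) for x in c]
E
python3 - <<'E'
from plant import bot
from h import *
S,T=bot.snapshot("side"),bot.snapshot("top")
def b(s,lo,hi,box):
    r=blobs(s["image"],lo,hi,box); return r[0][2][0] if r and r[0][2] else None
specs={"button":((0,150,60),(8,255,255),(380,150,430,180),(415,270,455,310)),
"brass":((8,90,40),(30,255,255),(370,255,410,280),(350,295,385,325)),
"blackface":((0,0,0),(180,255,60),(285,435,330,478),(178,305,205,332)),
"post":((105,150,40),(130,255,255),(365,275,405,312),(320,300,345,330)),
"green":((50,100,10),(85,255,255),(260,370,295,405),(215,262,242,290)),
"orange":((3,120,40),(20,255,255),(330,375,365,412),(230,310,255,335))}
for k,(lo,hi,bs,bt) in specs.items():
    a,c=b(S,lo,hi,bs),b(T,lo,hi,bt); print(k,a,c, cross(ray(S,a),ray(T,c)) if a is not None and c is not None else "")
print("bottle",cross(ray(S,(190,282)),ray(T,(249,182))))
# steel rectangle
print("steel",cross(ray(S,(307,455)),ray(T,(191,317))), onz(ray(T,(191,317)),.028),onz(ray(S,(307,455)),.028))
print("pocket@.05",onz(ray(T,(368,310)),.038))
E
```

```text
button (406.8643493652344, 164.23475646972656) (435.8148498535156, 288.9610900878906) (array([ 0.52499684, -0.10171201,  0.19277682]), np.float64(0.000446901958173717))
brass (389.3953552246094, 266.5036926269531) (367.856201171875, 309.08795166015625) (array([0.50519337, 0.00407802, 0.04138061]), np.float64(0.0007285621752691322))
blackface (306.93035888671875, 459.1878356933594) (191.57179260253906, 316.89178466796875) (array([0.49060873, 0.36309124, 0.01242009]), np.float64(0.0006507352576341671))
post (383.40362548828125, 294.3490905761719) (328.9216003417969, 315.41107177734375) (array([0.4907657 , 0.08235507, 0.04989493]), np.float64(0.0003712609877579045))
green (276.8208312988281, 387.6464538574219) (227.4078369140625, 275.5065612792969) (array([0.57549329, 0.29260876, 0.01656267]), np.float64(0.00040566193683162365))
orange (346.1929931640625, 394.8898010253906) (241.84617614746094, 321.46929931640625) (array([0.48094763, 0.25945679, 0.01573883]), np.float64(0.00018458770609373887))
bottle (array([0.74847527, 0.24247691, 0.10992612]), np.float64(0.0008783675325517234))
steel (array([0.49011839, 0.36213407, 0.02252731]), np.float64(0.001964193747153764)) [0.48865884 0.36068696 0.028     ] [0.48992376 0.36441448 0.028     ]
pocket@.05 [0.50335701 0.00346211 0.038     ]
```

```bash
python3 -m inch '[[[0,0,0],[0,0,0.18]],[[0,0,0],[0,0,0.18]],[[0,0,0],[0,0,0.18]],[[0,0,0],[0,0,0.18]],[[0,0,0],[0,0,0.18]],[[0,0,0],[0,0,0.03]],[[0,0,0],[0,0,0]]]' 0 20
cat >> h.py <<'E'
def go(bot,p,yaw=None):
    """remaining shift in tool axes; yaw = world angle of tool y (mod pi), turn about tool z"""
    s=bot.read_state(); A=rot(s["ee_rot"]); 
    print("pos",s["eef_pos"].round(4),"F",s["contact_force"].round(2),"open",round(s["opening"],4),"t",round(s["time_s"],2))
    print("shift tool",(A.T@(np.array(p)-s["eef_pos"])).round(4),"tilt xy fix",np.cross(A[:,2],[0,0,-1])@A)
    if yaw is not None:
        d=np.arctan2(A[1,1],A[0,1])-yaw; print("turn z",(d+np.pi/2)%np.pi-np.pi/2)
E
python3 - <<'E'
from plant import bot
from h import *
go(bot,[.490,.362,.15],.183)
print(bot.snapshot("wrist")["tool_from_camera"].round(3))
E
```

```text
time_s: 1.08
eef_pos: [0.2426, 0.4925, 0.1938]
ee_rot: [0.0, 0.649, 0.761, -0.002]
contact_force: [-0.1, -0.1, -0.2]
opening: 0.0929
pos [0.2426 0.4925 0.1938] F [-0.14 -0.11 -0.2 ] open 0.0929 t 1.07
shift tool [-0.1677  0.2239  0.0438] tilt xy fix [-0.00193634  0.002392    0.        ]
turn z -0.02502448256850487
[[ 0.002 -0.97  -0.242  0.065]
 [ 1.     0.002  0.001 -0.001]
 [-0.001 -0.242  0.97  -0.189]
 [ 0.     0.     0.     1.   ]]
```

```bash
python3 -m inch '[[[-0.028,0.037,0.007],[0,0,-0.025]],[[-0.028,0.037,0.007],[0,0,0]],[[-0.028,0.037,0.007],[0,0,0]],[[-0.028,0.037,0.007],[0,0,0]],[[-0.028,0.037,0.007],[0,0,0]],[[-0.028,0.037,0.007],[0,0,0]],[[0,0,0],[0,0,0]]]'
python3 - <<'E'
from plant import bot
from h import *
st=bot.read_state(); s=bot.snapshot("wrist"); cv2.imwrite("pics/w1.png",s["image"][:,:,::-1])
np.savez("w1.npz",p=st["eef_pos"],q=st["ee_rot"])
go(bot,[.490,.362,.15],.183)
E
```

```text
time_s: 2.0
eef_pos: [0.4994, 0.3652, 0.1505]
ee_rot: [0.0, 0.631, 0.776, -0.001]
contact_force: [-0.6, -0.5, -1.3]
opening: 0.0925
pos [0.4981 0.3661 0.1508] F [-0.83 -0.48 -0.54] open 0.0929 t 2.05
shift tool [-0.0024 -0.0088  0.0008] tilt xy fix [-0.00143764  0.00080894  0.        ]
turn z 0.02283115157176252
```

View pics/w1.png

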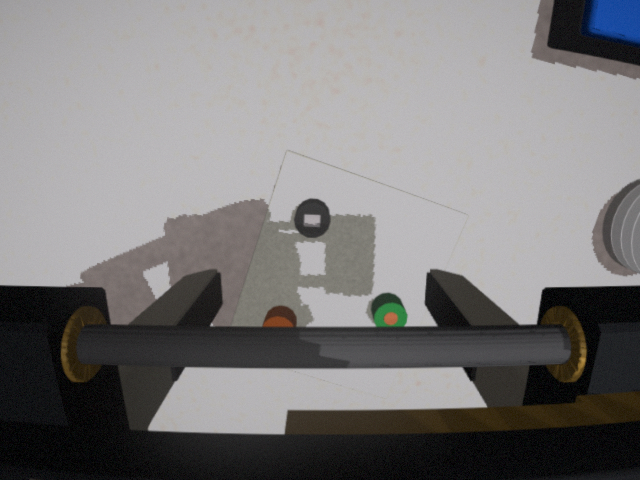

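The wrist view shows the black mount's face near (312,220). Orange and green are farther back, at (280,317) and (390,317).

Run:
```python
from plant import bot
from h import *
z=np.load("w1.npz"); st=bot.read_state(); s=bot.snapshot("wrist"); P=(st["eef_pos"],st["ee_rot"])
for lo,hi in(((0,0,0),(180,255,70)),((0,0,120),(180,60,255))):
    for c in blobs(s["image"],lo,hi,(290,195,335,240) if lo[2]==0 else (302,211,323,231)): print(c)
bl=blobs(s["image"],(0,0,0),(180,255,70),(290,195,335,240))[0]
steel=blobs(s["image"],(0,0,120),(180,60,255),(302,211,323,231))[0]
for uv in (bl[0],bl[2][0],steel[2][0] if steel[2] else steel[0]):
    print(onz(ray(s,uv,P),.028), cross(ray(s,uv,P),ray(bot.snapshot("top"),(191.3,316.9))))
go(bot,[.49,.362,.15],.183)
```

```text
(array([313.49795532, 219.17550659]), 999.0, ((313.2395935058594, 219.3375244140625), (34.10747146606445, 37.37723922729492), 6.39303731918335))
(array([313.5, 219.5]), 110.5, ((313.2528991699219, 219.79611206054688), (8.753591537475586, 18.265592575073242), 89.8883056640625))
[0.48952402 0.36475497 0.028     ] (array([0.4897722 , 0.36249317, 0.01729402]), np.float64(0.00011581628639833267))
[0.48934544 0.36457986 0.028     ] (array([0.4896541 , 0.36239882, 0.01776949]), np.float64(0.0002676619069837401))
[0.48943237 0.36420895 0.028     ] (array([0.48965475, 0.36220354, 0.01859168]), np.float64(0.00011607668783081278))
pos [0.4966 0.3677 0.1517] F [ 0.14 -0.45 -0.01] open 0.0931 t 2.25
shift tool [-0.0042 -0.0076  0.0017] tilt xy fix [-0.00053349  0.00039869  0.        ]
turn z 0.024357275308562798
```

```bash
python3 -m inch '[[[-0.004,-0.008,0.04],[0,0,0.024]],[[0,0,0.04],[0,0,0]],[[0,0,0.012],[0,0,0]],[[0,0,0],[0,0,0]],[[0,0,0],[0,0,0]]]'
python3 - <<'E'
from plant import bot
from h import *
go(bot,[.4895,.3635,.016],.183)
st=bot.read_state(); s=bot.snapshot("wrist"); P=(st["eef_pos"],st["ee_rot"]);cv2.imwrite("pics/w2.png",s["image"][:,:,::-1])
# expected pixel area of the steel
m=blobs(s["image"],(0,0,0),(180,255,70),(250,160,390,270),3)
for c in m: print(c, onz(ray(s,c[2][0],P),.028))
E
```

```text
time_s: 2.88
eef_pos: [0.4883, 0.3659, 0.0619]
ee_rot: [0.001, 0.637, 0.771, 0.003]
contact_force: [0.3, -0.4, -0.1]
opening: 0.0932
pos [0.4883 0.3659 0.0619] F [ 0.3  -0.36 -0.11] open 0.0932 t 2.88
shift tool [-0.0026  0.0004  0.0459] tilt xy fix [ 0.00520302 -0.00204907  0.        ]
turn z 0.0064126641322894695
(array([325.14318848, 250.86373901]), 1752.5, ((324.9184265136719, 249.1693572998047), (46.91954040527344, 49.07612228393555), 93.27714538574219)) [0.48864794 0.36697238 0.028     ]
```

View pics/w2.png

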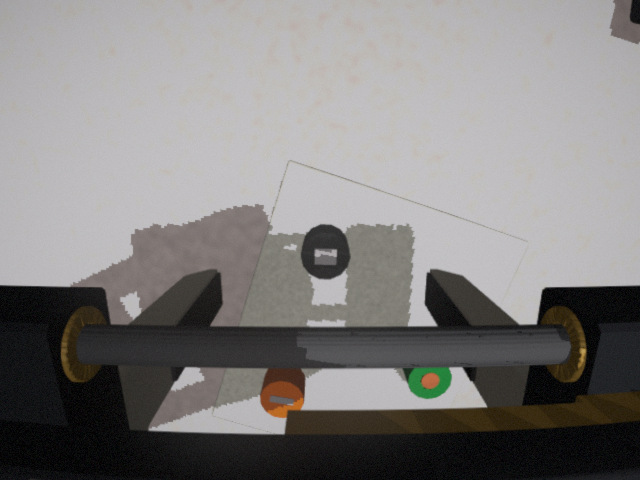

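The black mount is at about (325,251) and its steel rectangle at (325,257). I compute the face height from the two wrist places and descend.

Run:
```python
from plant import bot
from h import *
st=bot.read_state(); s=bot.snapshot("wrist"); P=(st["eef_pos"],st["ee_rot"])
c=blobs(s["image"],(0,0,120),(180,60,255),(312,246,340,268))[0]; print(c)
z=np.load("w1.npz"); P1=(np.array([.4975,.3668,.1510]),z["q"])
print(cross(ray(s,c[2][0],P),ray(s,(312.8,220.3),P1)), onz(ray(s,c[2][0],P),.028))
go(bot,[.4895,.3635,.016],.183)
```

```text
(array([325.5, 253. ]), 100.0, ((324.983154296875, 252.7422332763672), (7.149090766906738, 25.81727409362793), 90.18817901611328))
(array([0.48893664, 0.36444095, 0.02737117]), np.float64(0.000853620035251112)) [0.48924388 0.36487233 0.028     ]
pos [0.4884 0.3658 0.0618] F [ 0.05 -0.19 -0.55] open 0.0928 t 2.98
shift tool [-0.0025  0.0004  0.0458] tilt xy fix [ 0.00542201 -0.00214457  0.        ]
turn z 0.00615051084629803
```

```bash
python3 -m inch '[[[-0.002,0,0.02],[0.005,-0.002,0]],[[0,0,0.015],[0,0,0]],[[0,0,0.01],[0,0,0]],[[0,0,0],[0,0,0]]]'
python3 - <<'E'
from plant import bot
from h import *
go(bot,[.489,.364,.016],.183)
E
```

```text
time_s: 3.48
eef_pos: [0.4891, 0.3636, 0.0138]
ee_rot: [0.0, 0.637, 0.771, 0.0]
contact_force: [0.5, 0.3, 0.6]
opening: 0.0931
pos [0.4891 0.3636 0.0138] F [0.47 0.35 0.59] open 0.0931 t 3.48
shift tool [ 0.0004 -0.     -0.0022] tilt xy fix [ 1.71016274e-04 -3.61865032e-05  0.00000000e+00]
turn z 0.0059293522829990675
```

```bash
python3 -m inch '[[[0,0,-0.0022],[0,0,0]],[[0,0,0],[0,0,0]],[[0,0,0],[0,0,0]],[[0,0,0],[0,0,0]],[[0,0,0],[0,0,0]],[[0,0,0],[0,0,0]],[[0,0,0],[0,0,0]],[[0,0,0],[0,0,0]],[[0,0,0],[0,0,0]],[[0,0,0],[0,0,0]]]' 1 20
python3 - <<'E'
from plant import bot
from h import *
go(bot,[.489,.364,.016],.183)
E
```

```text
time_s: 4.72
eef_pos: [0.4897, 0.3641, 0.0174]
ee_rot: [0.0, 0.637, 0.771, 0.001]
contact_force: [-0.1, -0.5, -0.1]
opening: 0.0011
pos [0.4897 0.3641 0.0174] F [-0.14 -0.47 -0.12] open 0.0011 t 4.72
shift tool [ 0.0001 -0.0007  0.0014] tilt xy fix [ 0.00199481 -0.00077317  0.        ]
turn z 0.00592859554107994
```

The fingers shut on nothing. I look before moving again.

Run:
```python
from plant import bot
from h import *
st=bot.read_state(); s=bot.snapshot("wrist"); a=s["image"]; S=bot.snapshot("side")["image"][340:480,220:420]
T=bot.snapshot("top")["image"][240:360,150:300]
im=np.zeros((560,800,3),np.uint8); im[:480,:640]=0
im=np.hstack([cv2.resize(a,(480,360)),cv2.resize(S,(314,220)) if 0 else cv2.resize(np.vstack([S,cv2.resize(T,(200,160))]),(240,360))])
cv2.imwrite("pics/w3.png",im[:,:,::-1])
```

```text
(no output)
```

View pics/w3.png

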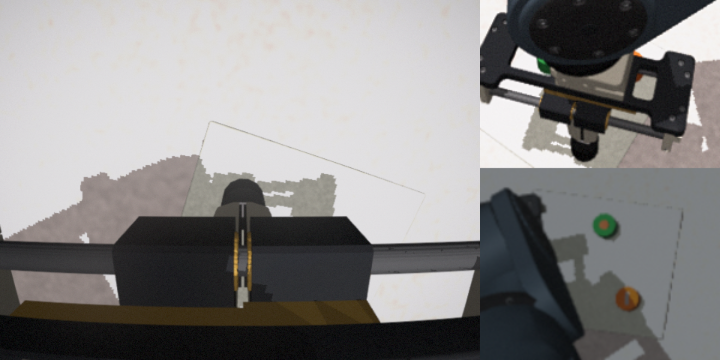

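The specimen slid out forward, towards tool +x, and still seems upright. I open, rise and re-measure.

```bash
python3 -m inch '[[[0,0,0],[0,0,0]],[[0,0,0],[0,0,0]],[[0,0,0],[0,0,0]],[[0,0,0],[0,0,0]],[[0,0,0],[0,0,0]],[[0,0,0],[0,0,0]],[[0,0,-0.03],[0,0,0]],[[0,0,-0.03],[0,0,0]],[[0,0,0],[0,0,0]],[[0,0,0],[0,0,0]],[[0,0,0],[0,0,0]]]' 0 20
python3 - <<'E'
from plant import bot
from h import *
st=bot.read_state(); s=bot.snapshot("wrist"); st2=bot.read_state(); S=bot.snapshot("side")
print(st["eef_pos"],st2["eef_pos"],st["opening"])
np.savez("w4.npz",p=st["eef_pos"],q=st["ee_rot"],im=s["image"])
im=np.hstack([cv2.resize(s["image"][130:330,240:400],(400,500)),cv2.resize(S["image"][400:480,250:350],(400,320),interpolation=0).repeat(1,0)[:, :] if 0 else cv2.resize(S["image"][380:480,250:330],(400,500))])
cv2.imwrite("pics/w4.png",im[:,:,::-1])
P=(st["eef_pos"],st["ee_rot"])
for c in blobs(s["image"],(0,0,0),(180,255,70),(260,150,390,290),2): print(c,onz(ray(s,c[2][0],P),.028))
E
```

```text
time_s: 6.25
eef_pos: [0.4886, 0.3634, 0.0767]
ee_rot: [-0.0, 0.637, 0.771, -0.001]
contact_force: [0.2, 0.3, 1.0]
opening: 0.0928
[0.48861183 0.36335706 0.0767192 ] [0.48851408 0.36327781 0.07657912] 0.0927668272971613
(array([326.       , 241.2244873]), 1734.0, ((325.5707702636719, 241.33883666992188), (44.816131591796875, 49.336585998535156), 177.49826049804688)) [0.4890372  0.36521957 0.028     ]
```

View pics/w4.png

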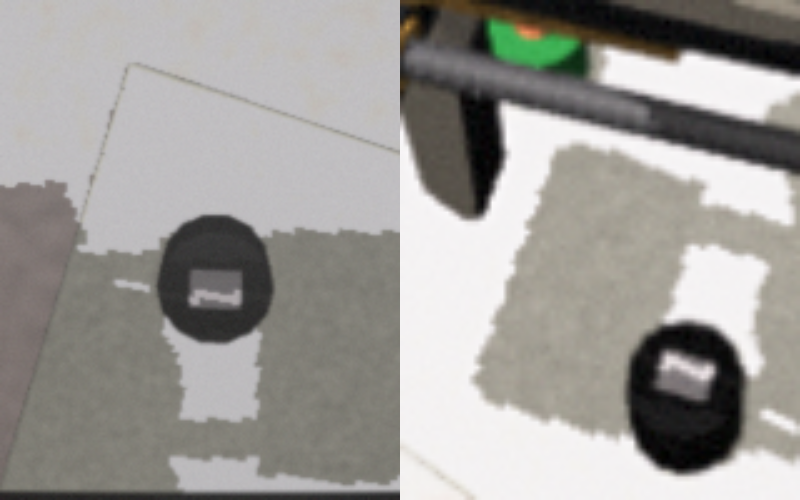

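Run:
```python
from plant import bot
from h import *
S=bot.snapshot("side"); T=bot.snapshot("top")
S0=dict(S,image=cv2.imread("pics/side0.png")[:,:,::-1].copy())
for s in(S0,S): print(blobs(s["image"],(0,0,0),(180,255,60),(285,435,330,478))[0][2],blobs(s["image"],(0,0,130),(180,60,255),(300,448,314,462)))
z=np.load("w4.npz"); P=(z["p"],z["q"]); W=bot.snapshot("wrist")
w=ray(W,(326.4,245.6),P); print(cross(w,ray(S,(307,454.8))), onz(w,.028),onz(ray(S,(307,454.8)),.028))
# where does TCP / finger tip appear in wrist: tool origin
c=np.linalg.inv(W["tool_from_camera"])
for p in([0,0,0,1],[0,0,.049,1],[0,0.0465,0,1]):
    v=c@np.array(p,float); d=v[:2]/v[2]; print(p,W["K"][:2,:2]@(d*(1+W["k1"]*(d@d)))+W["K"][:2,2])
```

```text
((306.9219665527344, 459.1665954589844), (22.9451961517334, 29.666791915893555), 179.24867248535156) [(array([306.8500061, 454.6000061]), 54.0, ((306.521240234375, 454.6585388183594), (7.624758243560791, 10.203129768371582), 112.87328338623047))]
((306.6266174316406, 459.0049133300781), (22.294530868530273, 29.18110466003418), 177.62449645996094) [(array([306.93478394, 452.71737671]), 28.5, ((306.7025146484375, 453.24493408203125), (4.0468525886535645, 11.99713134765625), 106.96282196044922))]
(array([0.49073908, 0.36177075, 0.02314632]), np.float64(0.001227389525893411)) [0.49008165 0.36258989 0.028     ] [0.49003691 0.3641914  0.028     ]
[0, 0, 0, 1] [324.60076253 269.51279431]
[0, 0, 0.049, 1] [324.2659881  243.93315001]
[0, 0.0465, 0, 1] [415.481915   269.48697527]
```

```bash
cat >> h.py <<'E'
def proj(s,p,pose=None):
    if pose is None: v=rot(s["attitude"]).T@(np.array(p)-s["eye"])
    else: v=(np.linalg.inv(s["tool_from_camera"])@np.r_[rot(pose[1]).T@(np.array(p)-pose[0]),1])[:3]
    d=v[:2]/v[2]; return (s["K"][:2,:2]@(d*(1+s["k1"]*(d@d)))+s["K"][:2,2]).round(1)
E
python3 - <<'E'
from plant import bot
from h import *
S=bot.snapshot("side"); st=bot.read_state(); A=rot(st["ee_rot"]); p=st["eef_pos"]
for y in(.0465,.055,.064):
  for sg in(1,-1):
    print(y*sg,[proj(S,p+A@[0,sg*y,z]) for z in(0,-.02)])
print(p, "closed tip for w3:",proj(S,[.4897,.3641,.0174]),"face ctr",proj(S,[.489,.364,.028]))
cv2.imwrite("pics/s5.png",cv2.resize(S["image"][330:480,200:400],(800,600))[:,:,::-1])
E
```

```text
0.0465 [array([270.1, 426.3]), array([268.8, 417.8])]
-0.0465 [array([346.2, 445.9]), array([347. , 437.7])]
0.055 [array([263.4, 424.5]), array([262. , 416.1])]
-0.055 [array([353.4, 447.7]), array([354.4, 439.6])]
0.064 [array([256.3, 422.7]), array([254.7, 414.2])]
-0.064 [array([361.1, 449.6]), array([362.3, 441.5])]
[0.4889073  0.36351161 0.07734118] closed tip for w3: [307.4 458.6] face ctr [307.8 455. ]
```

View pics/s5.png

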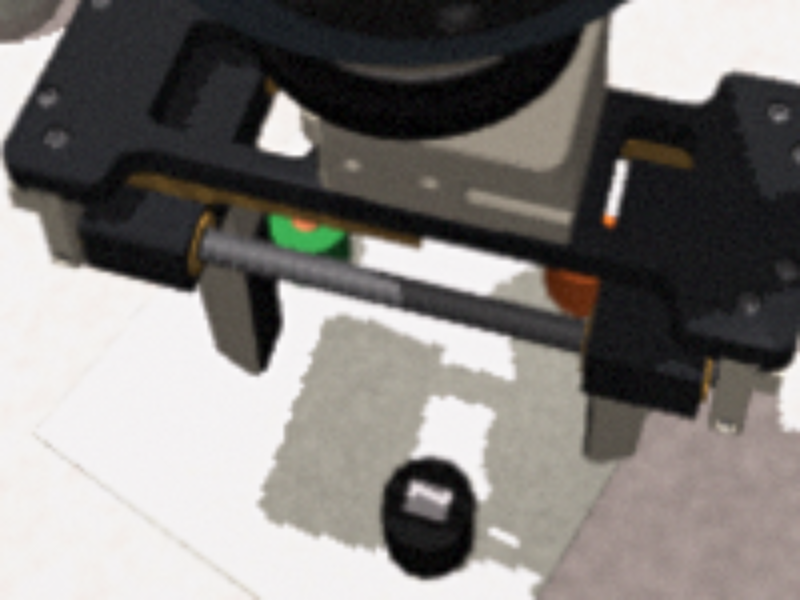

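The side view shows the finger ends at about (264,422) and (353,445). The specimen is untouched at (307,455), so the true finger ends must be higher than the reported TCP. I'll feel for the mat with the fingers open to find this offset.

```bash
python3 -m inch '[[[0,0,0.03],[0,0,0]],[[0,0,0.022],[0,0,0]],[[0,0,0],[0,0,0]],[[0,0,0],[0,0,0]]]'; for i in 1 ; do python3 -m inch '[[[0,0,0.006],[0,0,0]],[[0,0,0],[0,0,0]],[[0,0,0],[0,0,0]]]'; done;  python3 -m inch '[[[0,0,0.003],[0,0,0]],[[0,0,0],[0,0,0]]]';python3 -m inch '[[[0,0,0.003],[0,0,0]],[[0,0,0],[0,0,0]]]'
```

```text
time_s: 7.05
eef_pos: [0.4896, 0.3639, 0.0251]
ee_rot: [0.0, 0.637, 0.771, 0.001]
contact_force: [-0.6, 0.0, 1.0]
opening: 0.0928
time_s: 7.42
eef_pos: [0.4904, 0.3645, 0.0205]
ee_rot: [0.001, 0.637, 0.771, 0.002]
contact_force: [-0.3, 0.6, 0.6]
opening: 0.0928
time_s: 7.68
eef_pos: [0.4905, 0.3645, 0.0176]
ee_rot: [0.001, 0.637, 0.771, 0.002]
contact_force: [0.3, 0.9, -0.8]
opening: 0.0933
time_s: 7.92
eef_pos: [0.4905, 0.3645, 0.0143]
ee_rot: [0.001, 0.637, 0.771, 0.002]
contact_force: [-1.1, -0.7, 0.4]
opening: 0.093
```

```bash
python3 -m inch '[[[0,0,0.003],[0,0,0]],[[0,0,0],[0,0,0]]]'; python3 -m inch '[[[0,0,0.003],[0,0,0]],[[0,0,0],[0,0,0]]]'; python3 -m inch '[[[0,0,0.002],[0,0,0]],[[0,0,0],[0,0,0]]]'
```

```text
time_s: 8.18
eef_pos: [0.4905, 0.3645, 0.0111]
ee_rot: [0.001, 0.637, 0.771, 0.002]
contact_force: [0.3, 1.3, 1.1]
opening: 0.0934
time_s: 8.43
eef_pos: [0.4905, 0.3645, 0.0078]
ee_rot: [0.001, 0.637, 0.771, 0.002]
contact_force: [0.8, 0.1, 0.4]
opening: 0.0929
time_s: 8.68
eef_pos: [0.4905, 0.3646, 0.0057]
ee_rot: [0.001, 0.637, 0.771, 0.002]
contact_force: [-1.2, -1.0, -0.6]
opening: 0.0931
```

```bash
python3 -m inch '[[[0,0,0.002],[0,0,0]],[[0,0,0],[0,0,0]]]'; python3 -m inch '[[[0,0,0.002],[0,0,0]],[[0,0,0],[0,0,0]]]'
python3 - <<'E'
from plant import bot
from h import *
S=bot.snapshot("side")
cv2.imwrite("pics/s6.png",cv2.resize(S["image"][360:480,220:380],(800,600))[:,:,::-1])
E
```

```text
time_s: 8.93
eef_pos: [0.4905, 0.3646, 0.0036]
ee_rot: [0.001, 0.637, 0.771, 0.002]
contact_force: [0.2, 1.0, 0.4]
opening: 0.0926
time_s: 9.18
eef_pos: [0.4905, 0.3646, 0.0015]
ee_rot: [0.001, 0.637, 0.771, 0.002]
contact_force: [-0.7, -0.2, -0.3]
opening: 0.0929
```

View pics/s6.png

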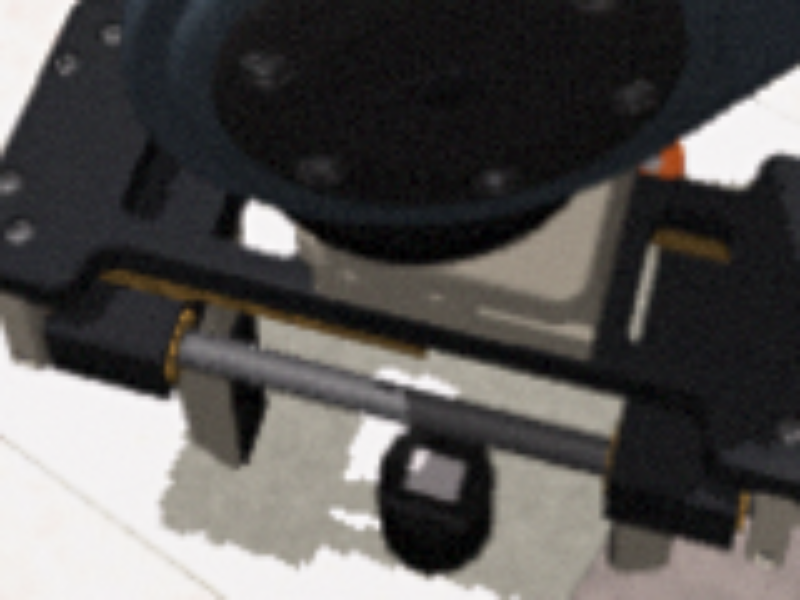

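No contact even at a reading of 1.5 mm, below the mat's top, so the tips really are above the reported TCP. The left tip is at about (268,453), and the specimen is between the fingers. I keep feeling downward.

```bash
for i in 1; do python3 -m inch '[[[0,0,0.002],[0,0,0]],[[0,0,0],[0,0,0]]]'; done; python3 -m inch '[[[0,0,0.002],[0,0,0]],[[0,0,0],[0,0,0]]]'; python3 -m inch '[[[0,0,0.002],[0,0,0]],[[0,0,0],[0,0,0]]]'
python3 - <<'E'
from plant import bot
from h import *
S=bot.snapshot("side"); A=rot([0.001,.637,.771,.002]); p=np.array([.4905,.3646,.0015])
for uv in((267.6,453.4),(348,473)):
  o,d=ray(S,uv)
  for x in(.0075,.011):
    n=A[:,0]; t=(n@(p-o)+x)/(n@d); q=o+t*d; print(uv,x,"tip in tool:",A.T@(q-p))
E
```

```text
time_s: 9.48
eef_pos: [0.4907, 0.3647, -0.0005]
ee_rot: [0.001, 0.637, 0.771, 0.002]
contact_force: [0.3, -0.5, 0.9]
opening: 0.0929
time_s: 9.72
eef_pos: [0.4906, 0.3646, -0.0027]
ee_rot: [0.001, 0.637, 0.771, 0.002]
contact_force: [1.0, -0.0, -0.2]
opening: 0.0928
time_s: 9.98
eef_pos: [0.4907, 0.3647, -0.0048]
ee_rot: [0.001, 0.637, 0.771, 0.002]
contact_force: [0.1, -0.9, -0.4]
opening: 0.0932
(267.6, 453.4) 0.0075 tip in tool: [ 0.0075      0.04946535 -0.01842984]
(267.6, 453.4) 0.011 tip in tool: [ 0.011       0.04755913 -0.02706526]
(348, 473) 0.0075 tip in tool: [ 0.0075     -0.05456806 -0.02446855]
(348, 473) 0.011 tip in tool: [ 0.011      -0.05486288 -0.03301044]
```

```bash
for i in 1; do python3 -m inch '[[[0,0,0.002],[0,0,0]],[[0,0,0.002],[0,0,0]],[[0,0,0],[0,0,0]]]'; done; python3 -m inch '[[[0,0,0.002],[0,0,0]],[[0,0,0],[0,0,0]]]' ; python3 -m inch '[[[0,0,0.002],[0,0,0]],[[0,0,0],[0,0,0]]]'
```

```text
time_s: 10.4
eef_pos: [0.4907, 0.3647, -0.009]
ee_rot: [0.001, 0.637, 0.771, 0.002]
contact_force: [-1.0, -0.7, 0.6]
opening: 0.0927
time_s: 10.65
eef_pos: [0.4907, 0.3647, -0.0111]
ee_rot: [0.001, 0.637, 0.771, 0.002]
contact_force: [-0.1, -0.3, 0.1]
opening: 0.0926
time_s: 10.9
eef_pos: [0.4907, 0.3647, -0.0133]
ee_rot: [0.001, 0.637, 0.771, 0.002]
contact_force: [0.5, -0.4, 0.6]
opening: 0.0931
```

```bash
python3 -m inch '[[[0,0,0.0015],[0,0,0]],[[0,0,0],[0,0,0]]]'; python3 -m inch '[[[0,0,0.0015],[0,0,0]],[[0,0,0],[0,0,0]]]' ; python3 -m inch '[[[0,0,0.0015],[0,0,0]],[[0,0,0],[0,0,0]]]'
```

```text
time_s: 11.15
eef_pos: [0.4908, 0.3648, -0.0149]
ee_rot: [0.001, 0.637, 0.771, 0.002]
contact_force: [-1.1, 0.3, -0.7]
opening: 0.0929
time_s: 11.4
eef_pos: [0.4908, 0.3647, -0.0165]
ee_rot: [0.001, 0.637, 0.771, 0.002]
contact_force: [-0.4, -0.6, -0.3]
opening: 0.0933
time_s: 11.65
eef_pos: [0.4908, 0.3647, -0.0181]
ee_rot: [0.001, 0.637, 0.771, 0.002]
contact_force: [0.6, -0.4, 0.2]
opening: 0.093
```

```bash
python3 -m inch '[[[0,0,0.0015],[0,0,0]],[[0,0,0],[0,0,0]]]'; python3 -m inch '[[[0,0,0.0015],[0,0,0]],[[0,0,0],[0,0,0]]]' ; python3 -m inch '[[[0,0,0.0015],[0,0,0]],[[0,0,0],[0,0,0]]]'
python3 - <<'E'
from plant import bot
from h import *
S=bot.snapshot("side");W=bot.snapshot("wrist")
a=cv2.resize(S["image"][380:480,240:373],(800,600))
cv2.imwrite("pics/s7.png",cv2.resize(np.hstack([S["image"][380:480,240:373],W["image"][220:320,180:313],W["image"][220:320,313:446]]),(800,200),interpolation=cv2.INTER_CUBIC)[:,:,::-1])
E
```

```text
time_s: 11.9
eef_pos: [0.491, 0.3648, -0.0193]
ee_rot: [0.001, 0.637, 0.771, 0.002]
contact_force: [-1.3, -1.1, 3.0]
opening: 0.0928
time_s: 12.15
eef_pos: [0.4912, 0.365, -0.0192]
ee_rot: [0.001, 0.637, 0.771, 0.003]
contact_force: [-0.2, -0.2, 0.2]
opening: 0.0931
time_s: 12.4
eef_pos: [0.4915, 0.3652, -0.0193]
ee_rot: [0.001, 0.637, 0.771, 0.003]
contact_force: [-0.2, 0.5, 0.3]
opening: 0.0933
```

View pics/s7.png

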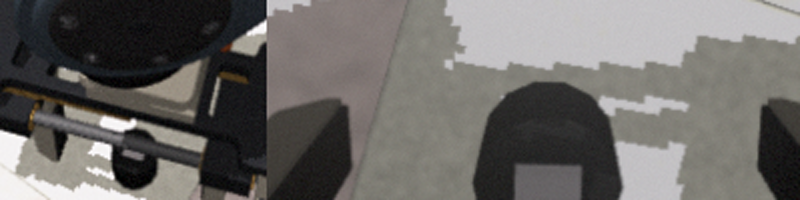

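Contact at a reading of −19.3 mm on the 4 mm mat puts the finger ends about 23 mm short of the reported TCP. I rise to tips 12 mm above the underside and grip.

```bash
python3 -m inch '[[[-0.001,-0.001,-0.012],[0.002,-0.002,0]],[[0,0,0],[0,0,0]],[[0,0,0],[0,0,0]]]'; python3 -m inch '[[[0,0,0],[0,0,0]],[[0,0,0],[0,0,0]],[[0,0,0],[0,0,0]],[[0,0,0],[0,0,0]],[[0,0,0],[0,0,0]],[[0,0,0],[0,0,0]],[[0,0,0],[0,0,0]]]' 1 20;  python3 -m inch '[[[0,0,-0.02],[0,0,0]],[[0,0,-0.03],[0,0,0]],[[0,0,-0.03],[0,0,0]],[[0,0,0],[0,0,0]],[[0,0,0],[0,0,0]]]'
python3 - <<'E'
from plant import bot
from h import *
go(bot,[.505,.004,.12],.183)
st=bot.read_state();P=(st["eef_pos"],st["ee_rot"])
W=bot.snapshot("wrist"); cv2.imwrite("pics/w8.png",W["image"][180:420,160:480][:,:,::-1]);np.savez("w8.npz",p=P[0],q=P[1])
E
```

```text
time_s: 12.88
eef_pos: [0.4906, 0.364, -0.007]
ee_rot: [0.001, 0.637, 0.771, 0.002]
contact_force: [-0.1, -0.2, 0.2]
opening: 0.093
time_s: 13.75
eef_pos: [0.4904, 0.3638, -0.0076]
ee_rot: [0.001, 0.637, 0.771, 0.001]
contact_force: [-0.5, -0.0, 0.2]
opening: 0.0294
time_s: 14.38
eef_pos: [0.4902, 0.3639, 0.0783]
ee_rot: [0.001, 0.637, 0.771, 0.002]
contact_force: [-0.3, -0.1, -0.9]
opening: 0.0292
pos [0.4902 0.3639 0.0783] F [-0.25 -0.08 -0.93] open 0.0292 t 14.38
shift tool [-0.3562 -0.0529 -0.0421] tilt xy fix [ 0.00502954 -0.00050617  0.        ]
turn z 0.00597370668878261
```

View pics/w8.png

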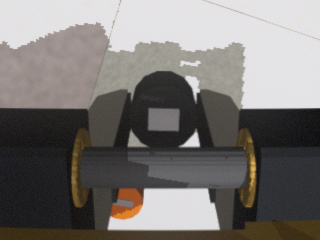

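The specimen is held: opening 29.2 mm, face and steel visible at full-image (323,300). I carry it over the pocket, high.

```bash
python3 -m inch '[[[0,0,-0.036],[0.005,0,0.006]],[[0,0,-0.036],[0,0,0]],[[-0.044,-0.0065,0],[0,0,0]],[[-0.044,-0.0065,0],[0,0,0]],[[-0.044,-0.0065,0],[0,0,0]],[[-0.044,-0.0065,0],[0,0,0]],[[-0.044,-0.0065,0],[0,0,0]],[[-0.044,-0.0065,0],[0,0,0]],[[-0.044,-0.0065,0],[0,0,0]],[[-0.044,-0.0065,0],[0,0,0]],[[0,0,0],[0,0,0]],[[0,0,0],[0,0,0]]]'
python3 - <<'E'
from plant import bot
from h import *
go(bot,[.505,.004,.15],.183)
st=bot.read_state();P=(st["eef_pos"],st["ee_rot"])
W=bot.snapshot("wrist"); cv2.imwrite("pics/w9.png",W["image"][:,:,::-1]);np.savez("w9.npz",p=P[0],q=P[1])
for z in(.038,.05): print(proj(W,[.505,.004,z],P))
o,d=ray(W,(323,300),(np.zeros(3),np.array([1.,0,0,0]))); print("face centre in tool",o+d*(-.035-o[2])/d[2])
E
```

```text
time_s: 15.92
eef_pos: [0.4988, -0.0032, 0.1431]
ee_rot: [-0.005, 0.639, 0.769, -0.006]
contact_force: [-0.2, 0.2, -0.3]
opening: 0.0295
pos [ 0.4988 -0.0032  0.1431] F [-0.22  0.23 -0.3 ] open 0.0295 t 15.93
shift tool [ 0.006   0.0073 -0.007 ] tilt xy fix [-0.01607923  0.00055863  0.        ]
turn z 0.0005605012116751684
[335.9 216.9]
[336.1 220.1]
face centre in tool [-0.00150415 -0.00080841 -0.035     ]
```

View pics/w9.png

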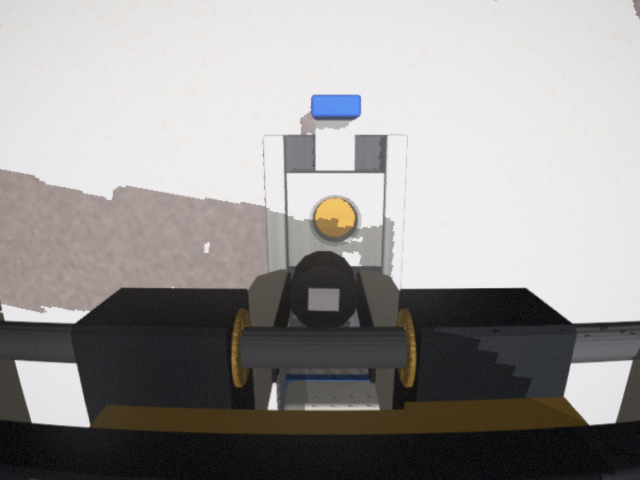

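The wrist view shows the pocket ring and brass at (335,219), the post at (336,106), and the held specimen's face near (324,298). The rails run vertical in the picture, so the yaw is right.

```bash
cat > m.py <<'E'
from plant import bot
from h import *
def meas(show=True):
    st=bot.read_state();P=(st["eef_pos"],st["ee_rot"]); W=bot.snapshot("wrist")
    b=blobs(W["image"],(8,100,60),(30,255,255),(240,120,430,265))[0]
    g=blobs(W["image"],(105,120,60),(130,255,255),(240,20,430,180))
    return P,W,b,g
E
python3 - <<'E'
from m import *
P,W,b,g=meas(); print(b,g)
q=onz(ray(W,b[2][0],P),.038); q2=onz(ray(W,(335,219.5),P),.05); print("brass",q,"mouth",q2)
T=bot.snapshot("top"); print("tri top/wrist",cross(ray(T,(367.9,309.1)),ray(W,b[2][0],P)))
c=q[:2]; but=np.array([.525,-.1017]); print("dir",np.arctan2(-(q-[*but,0])[0],(q-[*but,0])[1]),np.linalg.norm(c-but))
go(bot,[q[0],q[1],.12],.183)
E
```

```text
(array([334.45635986, 217.55485535]), 1147.0, ((334.5185241699219, 217.1324920654297), (37.634220123291016, 38.93158721923828), 99.94677734375)) [(array([335.5, 105. ]), 936.5, ((335.6128845214844, 105.90213012695312), (22.5610408782959, 58.185791015625), 89.82483673095703))]
brass [0.50398195 0.00376015 0.038     ] mouth [0.5040502  0.00445609 0.05      ]
tri top/wrist (array([0.50428775, 0.00421281, 0.04160418]), np.float64(0.0011023779691880433))
dir 0.19672095351005234 0.10753418574783123
pos [ 0.499  -0.0027  0.1434] F [ 0.54 -0.24 -0.14] open 0.0295 t 16.07
shift tool [0.0054 0.0065 0.0233] tilt xy fix [-0.01561673  0.00081446  0.        ]
turn z 0.002151473091648315
```

```bash
python3 -m inch '[[[0.0064,0.007,0],[-0.0156,0.001,0.002]],[[0,0,0.03],[0,0,0]],[[0,0,0.03],[0,0,0]],[[0,0,0.02],[0,0,0]],[[0,0,0],[0,0,0]],[[0,0,0],[0,0,0]]]'
python3 - <<'E'
from m import *
P,W,b,g=meas(); print(b)
print(proj(W,[.504,.004,.038],P)); print(onz(ray(W,b[2][0],P),.038))
A=rot(P[1]); tgt=np.array([.504,.004,.045])+A@[.001,.0004,0]
go(bot,tgt,.183)
cv2.imwrite("pics/w10.png",W["image"][60:420,160:480][:,:,::-1])
E
```

```text
time_s: 16.82
eef_pos: [0.5074, 0.0103, 0.0624]
ee_rot: [0.002, 0.638, 0.77, 0.003]
contact_force: [-0.2, -0.8, -0.7]
opening: 0.029
(array([315., 259.]), 411.5, ((313.54071044921875, 255.00457763671875), (24.508092880249023, 45.196800231933594), 85.02024841308594))
[316.2 264.7]
[0.50141335 0.00944015 0.038     ]
pos [0.5074 0.0103 0.0625] F [-0.45  0.64 -0.92] open 0.0293 t 16.88
shift tool [-0.0046 -0.0042  0.0175] tilt xy fix [ 6.79461233e-03 -4.26652763e-05  0.00000000e+00]
turn z 0.004810451836420704
```

View pics/w10.png

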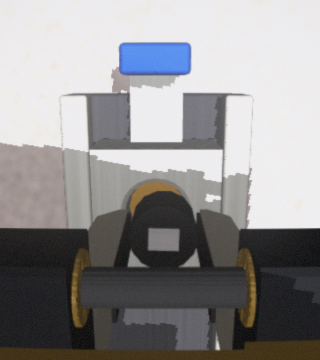

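The pocket is visible just ahead of the held specimen, ring centre at about (315,262), matching the prediction (316,265). I've now used all 12 views and continue with numbers only.

```bash
python3 -m inch '[[[-0.0046,-0.0047,0],[0.0068,0,0.005]],[[0,0,0],[0,0,0]],[[0,0,0],[0,0,0]]]'
python3 - <<'E'
from m import *
P,W,b,g=meas(); print(b,g)
A=rot(P[1]); tgt=np.array([.5037,.004,.045])+A@[.001,.0004,0]
go(bot,tgt,.183)
hd=blobs(W["image"],(0,0,0),(180,255,55),(285,230,365,330),1); print("held",hd, "post pred",proj(W,np.array([.5037,.004,.074])+.080*np.array([-.182,.983,0]),P))
E
```

```text
time_s: 17.25
eef_pos: [0.5042, 0.0045, 0.0641]
ee_rot: [0.001, 0.64, 0.769, 0.001]
contact_force: [-1.1, -0.6, -1.1]
opening: 0.0295
(array([323.5, 256. ]), 869.0, ((323.6128234863281, 248.36843872070312), (32.99801254272461, 51.41965103149414), 90.61666870117188)) [(array([322.85147095, 106.12593842]), 2038.5, ((322.5552062988281, 106.78543090820312), (33.60913848876953, 84.38584899902344), 89.64896392822266))]
pos [0.5042 0.0045 0.064 ] F [0.53 0.81 0.21] open 0.0293 t 17.3
shift tool [ 0.0006 -0.0002  0.019 ] tilt xy fix [0.00215812 0.00063118 0.        ]
turn z -0.0006762776349851229
held [(array([324.5       , 300.26623535]), 5170.0, ((323.750732421875, 296.58978271484375), (82.31108856201172, 84.98172760009766), 134.45582580566406))] post pred [323.7 104.6]
```

```bash
python3 -m inch '[[[0.0003,0,0.006],[0.002,0,0]],[[0,0,0.006],[0,0,0]],[[0,0,0.004],[0,0,0]],[[0,0,0],[0,0,0]]]'
python3 - <<'E'
from m import *
P,W,b,g=meas()
A=rot(P[1]); tgt=np.array([.5037,.004,.045])+A@[.001,.0004,0]
go(bot,tgt,.183)
E
```

```text
time_s: 17.8
eef_pos: [0.504, 0.0049, 0.0465]
ee_rot: [-0.0, 0.64, 0.769, -0.0]
contact_force: [-0.4, -0.0, -0.9]
opening: 0.0293
pos [0.5041 0.0048 0.0467] F [ 0.03  0.17 -0.76] open 0.0299 t 17.85
shift tool [ 0.0002 -0.0001  0.0017] tilt xy fix [-0.00036758  0.0005241   0.        ]
turn z -0.0006494572697002265
```

```bash
python3 -m inch '[[[0,0,0.004],[0,0,0]],[[0,0,0.003],[0,0,0]],[[0,0,0],[0,0,0]]]'; python3 -m inch '[[[0,0,0.0025],[0,0,0]],[[0,0,0],[0,0,0]]]'
```

```text
time_s: 18.23
eef_pos: [0.5042, 0.0048, 0.0394]
ee_rot: [0.0, 0.64, 0.769, -0.0]
contact_force: [0.3, 0.9, -0.5]
opening: 0.0292
time_s: 18.48
eef_pos: [0.5043, 0.0048, 0.0368]
ee_rot: [0.0, 0.64, 0.769, -0.0]
contact_force: [-0.0, -0.3, -0.6]
opening: 0.0291
```

```bash
python3 -m inch '[[[0,0,0.002],[0,0,0]],[[0,0,0],[0,0,0]]]'; python3 -m inch '[[[0,0,0.002],[0,0,0]],[[0,0,0],[0,0,0]]]';  python3 -m inch '[[[0,0,0.0015],[0,0,0]],[[0,0,0],[0,0,0]]]'
```

```text
time_s: 18.73
eef_pos: [0.5043, 0.0048, 0.0347]
ee_rot: [0.0, 0.64, 0.769, -0.0]
contact_force: [0.2, 0.8, -0.1]
opening: 0.0293
time_s: 18.98
eef_pos: [0.5043, 0.0048, 0.0326]
ee_rot: [0.0, 0.64, 0.769, -0.0]
contact_force: [0.7, 0.1, -0.4]
opening: 0.0295
time_s: 19.23
eef_pos: [0.5044, 0.0048, 0.031]
ee_rot: [0.0, 0.64, 0.769, -0.0]
contact_force: [-0.1, -0.1, 0.1]
opening: 0.0293
```

```bash
python3 -m inch '[[[0,0,0.0015],[0,0,0]],[[0,0,0],[0,0,0]]]'; python3 -m inch '[[[0,0,0.0015],[0,0,0]],[[0,0,0],[0,0,0]]]'; python3 -m inch '[[[0,0,0],[0,0,0]],[[0,0,0],[0,0,0]],[[0,0,0],[0,0,0]],[[0,0,0],[0,0,0]],[[0,0,0],[0,0,0]],[[0,0,0],[0,0,0]]]' 0 20; python3 -m inch '[[[0,0,-0.02],[0,0,0]],[[0,0,-0.04],[0,0,0]],[[0,0,-0.04],[0,0,0]],[[0,0,0],[0,0,0]],[[0,0,0],[0,0,0]]]'
python3 - <<'E'
from m import *
P,W,b,g=meas(); print(g); T=bot.snapshot("top");S=bot.snapshot("side")
f=np.array([.5037,.004,.062]); print("face pred",proj(W,f,P))
u,v=map(int,proj(W,f,P))
k=blobs(W["image"],(0,0,0),(180,255,60),(u-40,v-45,u+40,v+45))[0]; st=blobs(W["image"],(0,0,120),(180,60,255),(u-12,v-12,u+12,v+12))
print(k,st); print(onz(ray(W,k[2][0],P),.058))
np.savez("w11.npz",p=P[0],q=P[1],im=W["image"]); go(bot,[.5,.1,.1])
E
```

```text
time_s: 19.48
eef_pos: [0.5044, 0.0048, 0.0294]
ee_rot: [0.0, 0.64, 0.769, -0.0]
contact_force: [0.5, 0.7, -0.2]
opening: 0.0295
time_s: 19.73
eef_pos: [0.5044, 0.0048, 0.0278]
ee_rot: [0.0, 0.64, 0.769, -0.0]
contact_force: [0.0, 0.4, -0.6]
opening: 0.0294
time_s: 20.48
eef_pos: [0.5046, 0.0048, 0.028]
ee_rot: [0.001, 0.64, 0.769, 0.0]
contact_force: [0.0, 0.0, -0.1]
opening: 0.0844
time_s: 21.1
eef_pos: [0.5037, 0.0049, 0.1299]
ee_rot: [-0.0, 0.64, 0.769, -0.001]
contact_force: [-0.5, -0.3, 0.0]
opening: 0.0929
[(array([323.82000732, 115.5       ]), 1085.0, ((323.6759338378906, 115.8735580444336), (24.616561889648438, 60.77557373046875), 89.8719711303711))]
face pred [324.  237.7]
(array([323.80487061, 234.56097412]), 1485.0, ((324.0347900390625, 234.8002471923828), (41.719905853271484, 45.424232482910156), 1.3426337242126465)) [(array([326. , 241.5]), 50.0, ((326.47296142578125, 240.69253540039062), (7.817498683929443, 13.134413719177246), 124.92982482910156))]
[0.50356387 0.0050201  0.058     ]
pos [0.5037 0.0049 0.1296] F [-0.5  -0.54  0.07] open 0.0931 t 21.25
shift tool [0.0942 0.0137 0.0295] tilt xy fix [-0.00188308  0.00010213  0.        ]
```

Step 1 looks right: the bottom reached about 39 mm with no contact force, and the face sits centred in the wrist view. Next I close the fingers, go beyond the post and down.

```bash
python3 -m inch '[[[0.04,0,0],[0,0,0]],[[0.04,0,0],[0,0,0]],[[0.038,0,0],[0,0,0]],[[0,0,0],[0,0,0]],[[0,0,0],[0,0,0]],[[0,0,0],[0,0,0]],[[0,0,0],[0,0,0]]]' 1 20
python3 - <<'E'
from m import *
go(bot,[.4819,.122,.027],.183)
E
```

```text
time_s: 22.12
eef_pos: [0.4803, 0.1219, 0.1252]
ee_rot: [-0.003, 0.641, 0.768, -0.003]
contact_force: [0.3, -1.1, -0.4]
opening: 0.0276
pos [0.4803 0.1219 0.1252] F [ 0.26 -1.14 -0.37] open 0.0276 t 22.12
shift tool [-0.0002  0.0025  0.0981] tilt xy fix [-9.16704856e-03 -6.42562646e-05  0.00000000e+00]
turn z -0.003708799786105832
```

```bash
python3 -m inch '[[[0,0.002,0],[-0.009,0,-0.004]],[[0,0,0.03],[0,0,0]],[[0,0,0.03],[0,0,0]],[[0,0,0.03],[0,0,0]],[[0,0,0.005],[0,0,0]],[[0,0,0],[0,0,0]]]'
python3 - <<'E'
from m import *
go(bot,[.4819,.122,.027],.183)
u=np.array([-.182,.983]); print("along press y from pocket", (bot.read_state()["eef_pos"][:2]-[.5037,.004])@u)
E
```

```text
time_s: 22.88
eef_pos: [0.4848, 0.121, 0.0293]
ee_rot: [0.002, 0.64, 0.768, 0.002]
contact_force: [0.4, -0.1, 0.5]
opening: 0.0003
pos [0.4848 0.121  0.0293] F [ 0.4  -0.12  0.54] open 0.0003 t 22.88
shift tool [ 0.0015 -0.0027  0.0023] tilt xy fix [0.00549633 0.00011327 0.        ]
turn z -0.00134939807469725
along press y from pocket 0.11846444622873654
```

```bash
python3 -m inch '[[[-0.006,-0.003,0.002],[0.005,0,0]],[[-0.008,0,0],[0,0,0]],[[-0.008,0,0],[0,0,0]],[[-0.008,0,0],[0,0,0]],[[-0.008,0,0],[0,0,0]],[[-0.008,0,0],[0,0,0]],[[-0.008,0,0],[0,0,0]],[[-0.008,0,0],[0,0,0]],[[-0.008,0,0],[0,0,0]],[[0,0,0],[0,0,0]]]'
cat > s.py <<'E'
from m import *
u=np.array([-.182,.983]); n=np.array([.983,.182])
p=bot.read_state()["eef_pos"][:2]-[.5037,.004]; print("s",p@u,"lat",p@n)
go(bot,[.5,.0,.027],.183)
E
python3 s.py
python3 - <<'E'
from m import *
S=bot.snapshot("side"); T=bot.snapshot("top")
for s,bx in((S,(340,180,450,320)),(T,(315,270,420,335))):
    for b in blobs(s["image"],(105,150,40),(130,255,255),bx,2): print(b)
E
```

```text
time_s: 24.12
eef_pos: [0.4969, 0.0466, 0.0297]
ee_rot: [0.002, 0.64, 0.768, 0.002]
contact_force: [0.4, 0.3, -0.3]
opening: 0.0006
s 0.04308832165313348 lat 0.001049223264321374
pos [0.4969 0.0466 0.0297] F [ 0.36  0.29 -0.27] open 0.0006 t 24.12
shift tool [-0.0464 -0.0053  0.0027] tilt xy fix [4.64853873e-03 5.80991264e-05 0.00000000e+00]
turn z -0.001942575526932
(array([386.77999878, 280.82000732]), 37.5, ((386.9150390625, 281.554931640625), (6.519705295562744, 18.402971267700195), 101.39543151855469))
(array([419. , 311.5]), 0.0, None)
```

```bash
python3 -m inch '[[[-0.008,0,0],[0.004,0,0]],[[-0.008,0,0],[0,0,0]],[[-0.008,0,0],[0,0,0]],[[-0.008,0,0],[0,0,0]],[[-0.008,0,0],[0,0,0]],[[0,0,0],[0,0,0]]]'; python3 s.py | head -2; python3 -m inch '[[[-0.003,0,0],[0,0,0]],[[-0.003,0,0],[0,0,0]]]'>/dev/null; python3 s.py|head -2;  python3 -m inch '[[[-0.003,0,0],[0,0,0]],[[-0.003,0,0],[0,0,0]]]'>/dev/null; python3 s.py|head -2
```

```text
time_s: 24.98
eef_pos: [0.5044, 0.0051, 0.0298]
ee_rot: [0.0, 0.64, 0.768, 0.0]
contact_force: [-0.1, 0.2, -0.6]
opening: 0.0005
s 0.0009680385676344165 lat 0.0009244778146352098
pos [0.5044 0.0051 0.0298] F [-0.14  0.18 -0.63] open 0.0005 t 24.98
s -0.005030242505346211 lat 0.0008529484294219353
pos [ 0.5055 -0.0008  0.0297] F [-0.18  1.99  0.06] open 0.0001 t 25.23
s -0.011106463378475245 lat 0.0008884301659098266
pos [ 0.5066 -0.0068  0.0297] F [-1.9  15.73  5.7 ] open 0.0004 t 25.48
```

A 15.7 N reaction at s = −11.1 mm, where the stop was expected. One more small push to confirm, then back off.

```bash
python3 -m inch '[[[-0.002,0,0],[0,0,0]],[[0,0,0],[0,0,0]]]'; python3 s.py|head -1; python3 -m inch '[[[0.02,0,0],[0,0,0]],[[0.02,0,0],[0,0,0]],[[0,0,-0.05],[0,0,0]],[[0,0,-0.06],[0,0,0]],[[0,0,-0.06],[0,0,0]],[[0,0,-0.04],[0,0,0]],[[0,0,0],[0,0,0]],[[0,0,0],[0,0,0]]]'
python3 - <<'E'
from m import *
S=bot.snapshot("side")
b=blobs(S["image"],(105,150,40),(130,255,255),(340,180,450,290),2); print(b)
a=proj(S,np.r_[np.array([.525,-.1017])+.087*np.array([-.182,.983]),.06]); print("post pred (outer face mid)",a)
st=bot.read_state();P=(st["eef_pos"],st["ee_rot"]);W=bot.snapshot("wrist")
for r in blobs(W["image"],(0,150,60),(8,255,255),None,2): print(r[2], onz(ray(W,r[2][0],P),.196) if r[2] else "")
print([ (x[2],onz(ray(W,x[2][0],P),.074)) for x in blobs(W["image"],(105,120,60),(130,255,255),None,3) if x[2]])
r=blobs(S["image"],(0,150,60),(8,255,255),(380,140,435,185))[0][2]; print(r,onz(ray(S,r[0]),.196)); go(bot,[.525,-.1017,.25],.183)
E
```

```text
time_s: 25.72
eef_pos: [0.5065, -0.0063, 0.0298]
ee_rot: [-0.002, 0.64, 0.768, 0.001]
contact_force: [-0.3, 0.1, -0.2]
opening: 0.0003
s -0.010636344036780812 lat 0.0008626714902283676
time_s: 26.72
eef_pos: [0.4988, 0.0312, 0.2457]
ee_rot: [-0.002, 0.64, 0.768, -0.0]
contact_force: [0.1, 0.5, -0.4]
opening: 0.0006
[(array([392.5, 253.5]), 346.5, ((392.1631164550781, 253.29147338867188), (18.411651611328125, 26.238502502441406), 11.116151809692383)), (array([397.5, 204.5]), 0.5, None)]
post pred (outer face mid) [392.2 251.6]
((322.54510498046875, 397.4573059082031), (12.323647499084473, 23.391250610351562), 9.736263275146484) [ 0.51836744 -0.08078971  0.196     ]
[(((323.4065856933594, 259.7995300292969), (24.19230079650879, 34.724952697753906), 98.8603744506836), array([ 0.50717753, -0.01746446,  0.074     ])), (((332.5093688964844, 248.0003204345703), (0.0004027962568216026, 0.940281331539154), 0.0), array([ 0.51359607, -0.00423577,  0.074     ]))]
((407.0267639160156, 165.6901092529297), (11.06201457977295, 22.8372802734375), 90.6624984741211) [ 0.52218774 -0.09117421  0.196     ]
pos [0.4988 0.0312 0.2455] F [-1.02  0.04  0.12] open 0.0005 t 26.82
shift tool [-0.1355  0.0018 -0.0048] tilt xy fix [-0.00269976 -0.00241784  0.        ]
turn z -0.002100581212113095
```

Post blob (392,253) agrees with the home prediction (392,252). Now over the button.

```bash
python3 -m inch '[[[-0.045,0.001,0],[-0.003,-0.002,-0.002]],[[-0.045,0,0],[0,0,0]],[[-0.045,0,0],[0,0,0]],[[0,0,0.03],[0,0,0]],[[0,0,0.02],[0,0,0]],[[0,0,0],[0,0,0]],[[0,0,0],[0,0,0]]]'
python3 - <<'E'
from m import *
go(bot,[.525,-.1017,.173],.183)
E
```

```text
time_s: 27.7
eef_pos: [0.5221, -0.1053, 0.1865]
ee_rot: [-0.006, 0.639, 0.769, -0.003]
contact_force: [0.5, -0.8, 0.7]
opening: 0.0007
pos [ 0.5221 -0.1053  0.1865] F [ 0.5  -0.76  0.67] open 0.0007 t 27.7
shift tool [0.0029 0.0037 0.0135] tilt xy fix [-0.01110144 -0.00517015  0.        ]
turn z 0.0006957012470980573
```

```bash
python3 -m inch '[[[0.003,0.0035,0.003],[-0.011,-0.005,0]],[[0,0,0.003],[0,0,0]],[[0,0,0],[0,0,0]]]'; for i in 1; do python3 -m inch '[[[0,0,0.002],[0,0,0]],[[0,0,0.002],[0,0,0]]]'; done; python3 -m inch '[[[0,0,0.002],[0,0,0]],[[0,0,0.002],[0,0,0]]]'; python3 -m inch '[[[0,0,0.002],[0,0,0]],[[0,0,0.002],[0,0,0]]]'
```

```text
time_s: 28.08
eef_pos: [0.5257, -0.1011, 0.1814]
ee_rot: [0.001, 0.639, 0.769, 0.001]
contact_force: [-1.1, 0.0, -0.3]
opening: 0.0003
time_s: 28.32
eef_pos: [0.5259, -0.1011, 0.1775]
ee_rot: [0.002, 0.639, 0.769, 0.001]
contact_force: [-0.4, -0.1, -0.4]
opening: 0.0003
time_s: 28.58
eef_pos: [0.5259, -0.1012, 0.1732]
ee_rot: [0.001, 0.639, 0.769, 0.001]
contact_force: [0.5, 0.0, 0.5]
opening: 0.0006
time_s: 28.82
eef_pos: [0.5259, -0.1012, 0.1693]
ee_rot: [0.001, 0.639, 0.769, 0.001]
contact_force: [-0.9, 1.1, 3.5]
opening: 0.0005
```

```bash
python3 -m inch '[[[0,0,0.002],[0,0,0]],[[0,0,0.002],[0,0,0]]]'|egrep 'pos|force'; python3 -m inch '[[[0,0,0.002],[0,0,0]],[[0,0,0.002],[0,0,0]]]'|egrep 'pos|force';python3 -m inch '[[[0,0,0.002],[0,0,0]],[[0,0,0.002],[0,0,0]]]'|egrep 'pos|force';python3 -m inch '[[[0,0,0.002],[0,0,0]]]'|egrep 'pos|force';python3 -m inch '[[[0,0,0.002],[0,0,0]]]'|egrep 'pos|force'
```

```text
eef_pos: [0.5259, -0.1012, 0.1653]
contact_force: [-1.5, 0.8, 4.1]
eef_pos: [0.526, -0.1012, 0.1615]
contact_force: [-4.2, 1.1, 10.7]
eef_pos: [0.526, -0.1012, 0.1585]
contact_force: [-4.2, 0.6, 11.4]
eef_pos: [0.526, -0.1012, 0.157]
contact_force: [-4.9, 0.9, 11.7]
eef_pos: [0.5261, -0.1012, 0.1556]
contact_force: [-4.6, 1.7, 12.1]
```

```bash
for i in 1; do python3 -m inch '[[[0,0,0.002],[0,0,0]],[[0,0,0.002],[0,0,0]]]'|egrep 'pos|force'; done; python3 -m inch '[[[0,0,0.002],[0,0,0]]]'|egrep 'pos|force';python3 -m inch '[[[0,0,0.002],[0,0,0]]]'|egrep 'pos|force';python3 -m inch '[[[0,0,0.002],[0,0,0]]]'|egrep 'pos|force'
```

```text
eef_pos: [0.526, -0.1012, 0.1528]
contact_force: [-4.6, 0.8, 11.9]
eef_pos: [0.5261, -0.1012, 0.1514]
contact_force: [-4.8, 1.4, 13.1]
eef_pos: [0.5261, -0.1012, 0.1501]
contact_force: [-4.0, 1.1, 11.6]
eef_pos: [0.5261, -0.1013, 0.1492]
contact_force: [-10.7, 3.0, 27.0]
```

The stop is reached: force jumped from 12 to 27 N at a reading of 149 mm, about 23 mm of travel. I hold it with smaller rows.

```bash
python3 -m inch '[[[0,0,0.001],[0,0,0]]]'|egrep 'pos|force';  python3 -m inch '[[[0,0,0.001],[0,0,0]],[[0,0,0.001],[0,0,0]]]'|egrep 'pos|force'; python3 -m inch '[[[0,0,0.001],[0,0,0]],[[0,0,0.001],[0,0,0]]]'|egrep 'pos|force'
```

```text
eef_pos: [0.5261, -0.1013, 0.1493]
contact_force: [-5.6, 2.2, 14.9]
eef_pos: [0.5261, -0.1012, 0.1493]
contact_force: [-7.4, 1.5, 15.8]
eef_pos: [0.5261, -0.1013, 0.1493]
contact_force: [-6.3, 2.4, 15.6]
```

```bash
python3 -m inch '[[[0,0,0.0014],[0,0,0]],[[0,0,0.0014],[0,0,0]]]'|egrep 'pos|force';  python3 -m inch '[[[0,0,0.0015],[0,0,0]],[[0,0,0.0015],[0,0,0]],[[0,0,0.0015],[0,0,0]],[[0,0,0.0015],[0,0,0]],[[0,0,0.0015],[0,0,0]],[[0,0,0.0015],[0,0,0]]]'|egrep 'pos|force'
python3 -m inch '[[[0,0,-0.004],[0,0,0]],[[0,0,-0.004],[0,0,0]],[[0,0,-0.004],[0,0,0]],[[0,0,-0.004],[0,0,0]],[[0,0,-0.005],[0,0,0]],[[0,0,-0.005],[0,0,0]],[[0,0,-0.02],[0,0,0]],[[0,0,-0.03],[0,0,0]],[[0,0,0],[0,0,0]]]'
python3 - <<'E'
from m import *
go(bot,[.49,.09,.25],.183)
E
```

```text
eef_pos: [0.5262, -0.1013, 0.1493]
contact_force: [-8.1, 1.2, 20.6]
eef_pos: [0.5263, -0.1013, 0.1493]
contact_force: [-9.8, 1.5, 21.1]
time_s: 33.2
eef_pos: [0.5252, -0.101, 0.2275]
ee_rot: [0.005, 0.638, 0.77, 0.002]
contact_force: [0.2, 0.8, -0.3]
opening: 0.0001
pos [ 0.5252 -0.101   0.2275] F [ 0.25  0.83 -0.27] open 0.0001 t 33.2
shift tool [ 0.1941  0.0009 -0.0237] tilt xy fix [0.00932027 0.00601792 0.        ]
turn z 0.002794940857801187
```

```bash
python3 -m inch '[[[0.05,0,-0.01],[0,0,0]],[[0.05,0,-0.01],[0,0,0]],[[0.05,0,0],[0,0,0]],[[0.05,0,0],[0,0,0]],[[0.05,0,0],[0,0,0]],[[0.05,0,0],[0,0,0]],[[0,0,0],[0,0,0]]]'
python3 - <<'E'
from m import *
S=bot.snapshot("side");T=bot.snapshot("top")
a=blobs(S["image"],(0,150,60),(8,255,255),(380,140,435,200)); c=blobs(T["image"],(0,150,60),(8,255,255),(400,260,470,320))
print(a[0][2],c[0][2]); print("button",cross(ray(S,a[0][2][0]),ray(T,c[0][2][0])))
for s,bx in((S,(340,200,450,290)),(T,(315,270,420,335))):
    print([b[2] for b in blobs(s["image"],(105,150,40),(130,255,255),bx,1)])
for k,lo,hi,bs in(("green",(50,100,10),(85,255,255),(260,370,295,405)),("orange",(3,120,40),(20,255,255),(330,375,365,412)),("blk old",(0,0,0),(180,255,60),(285,435,330,478))):
    print(k,[b[2] for b in blobs(S["image"],lo,hi,bs,1)])
print("bottle cap",[b[0] for b in blobs(S["image"],(105,150,40),(130,255,255),(170,260,215,300))],[b[0] for b in blobs(dict(image=cv2.imread('pics/side0.png')[:,:,::-1].copy())["image"],(105,150,40),(130,255,255),(170,260,215,300))])
go(bot,[0,0,0])
E
```

```text
time_s: 34.08
eef_pos: [0.4653, 0.2021, 0.2386]
ee_rot: [0.002, 0.639, 0.769, -0.001]
contact_force: [0.5, -1.4, -0.8]
opening: 0.0004
None ((435.7825927734375, 289.0082702636719), (23.796836853027344, 24.826358795166016), 127.58434295654297)Traceback (most recent call last):
  File "<stdin>", line 4, in <module>
TypeError: 'NoneType' object is not subscriptable
```

```bash
python3 -m inch '[[[0,-0.05,0],[0,0,0]],[[0,-0.05,0],[0,0,0]],[[0,-0.05,0],[0,0,0]],[[0,-0.04,0],[0,0,0]],[[0,0,0],[0,0,0]]]'
python3 - <<'E'
from m import *
S=bot.snapshot("side");T=bot.snapshot("top");S0=dict(S,image=cv2.imread("pics/side0.png")[:,:,::-1].copy())
c=blobs(T["image"],(0,150,60),(8,255,255),(400,260,470,320))[0][2]; print("top button",c)
def f(s,lo,hi,bx): return [(b[0].round(1),b[1]) for b in blobs(s["image"],lo,hi,bx,1)]
for k,lo,hi,bs in(("button",(0,150,60),(8,255,255),(380,140,435,200)),("post",(105,150,40),(130,255,255),(340,220,450,310)),("green",(50,100,10),(85,255,255),(260,370,295,405)),("orange",(3,120,40),(20,255,255),(330,375,365,412)),("cap",(105,150,40),(130,255,255),(170,260,215,300)),("black in press",(0,0,0),(180,255,60),(385,215,420,245))):
    print(k,f(S0,lo,hi,bs),f(S,lo,hi,bs))
g=np.array([.525,-.1017]); print("face at carrier top pred",proj(S,[*g,.05]),"at 62",proj(S,[*g,.062]))
u=np.array([-.182,.983]);print("post pred",proj(S,[*(g+.08*u),.074]))
x=S["image"]; a,b=map(int,proj(S,[*g,.05])); print(x[b-12:b+14:2,a-20:a+21:4].sum(2)//3)
E
```

```text
time_s: 34.8
eef_pos: [0.2746, 0.1596, 0.2359]
ee_rot: [0.002, 0.643, 0.765, -0.003]
contact_force: [-0.6, -0.3, 0.3]
opening: 0.0004
top button ((435.8158264160156, 288.9214172363281), (23.61410903930664, 24.797582626342773), 132.75936889648438)
button [(array([407., 164.]), 226.5)] [(array([407. , 164.5]), 228.5)]
post [(array([383.5, 294.5]), 424.0)] [(array([392. , 253.5]), 353.5)]
green [(array([277. , 387.9]), 386.5)] [(array([277. , 387.8]), 385.0)]
orange [(array([346., 395.]), 411.0)] [(array([346., 395.]), 411.0)]
cap [(array([189.4, 282. ]), 158.0)] [(array([189.4, 282. ]), 161.0)]
black in press [(array([400.5, 229.5]), 809.5)] [(array([397.5, 229. ]), 108.0)]
face at carrier top pred [397.6 227.6] at 62 [398.3 222.8]
post pred [393.6 243.3]
[[ 62  63  87  61  59  36  46  57  47  52 180]
 [ 59  66 175 165  65  39  37  69  49  50 165]
 [ 62  98 177 137  50  64  64  67  63  50  37]
 [ 61 128 174 122  82  49  59  71  91  87  42]
 [ 66 152 172 118  87  71  67  86  92  91  42]
 [177 168 171  81  40  25  51  82  90  87  32]
 [178 174 175  63   8  40  11  64  89  89  31]
 [167 175 172  52  14  81  35  38  91  89  28]
 [135 175 174 100   1  16  13  41  86  87  44]
 [115 175 172 175  97  24  21  79  87  88  69]
 [ 95 177 176 175 175 173 176 174 145  88  75]
 [ 52  86 143 160 174 173 170 172 175 169  80]
 [ 47  57  59  64  92 138 163 176 174 173  88]]
```

The button is back up, the post is home and the bystanders haven't moved. The black face is at (397.5,229), against a prediction of (397.6,227.6) for flush with the carrier top. Handing in.

```bash
python3 -c "
from plant import bot
print(bot.job_done())"
```

```text
the job is handed in; nothing more can be done
None
```

I did all the steps and handed the job in at about 35 s of the 72 s allowed; it reports no verdict. The black specimen was placed in the pocket, the carrier slid home and the plunger pressed to its stop, then released.

**What went wrong:** the first grasp closed on nothing. Feeling for the mat showed the finger ends about 23 mm short of the reported TCP, although the description puts the TCP at their very end. I allowed for that, the second grasp held (opening 29 mm), and the miss did not move the specimen.

**Loading:** I lowered the specimen with no contact force, to within about 1–2 mm of the brass table, and released it. By the clock, the carrier was then still drawn out.

**Carrier:** it met its end stop with about 16 N, where I expected it.

**Plunger:** the stop came at about 23 mm of travel. I leaned on it at 15–21 N for about 1.5 s, with a highest reading of 27 N.

**Last checks (camera pixels):**
- **Button:** back within half a pixel of its starting place in both the side and top views.
- **Post:** at the home position within about 2 pixels.
- **Specimen face:** at (397.5, 229), against (397.6, 227.6) predicted for flush with the carrier top. That suggests it sits a few millimetres below the top at most, but I did not measure its depth or uprightness separately under the head.
- **Bystanders:** green, orange and the bottle cap were unchanged.
- **Robot:** clear of everything.

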